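# Free a stuck tube block from the dry-block heater

### The job

Shut the open grey lid over the loaded tubes of the white two-bay heater; then take the aluminium block that is stuck in the other bay by its upright lug and rock it side to side (heater's left and right) until it works free. The heater only stands on its pins, so never lift it along with the block and leave the lid shut and everything else on the bench alone. Finish still holding the block upright and still, just clear of its well: about 2 cm above it, touching nothing but the gripper.

Things in the scene. Friction and masses are not known exactly. Their poses are not given: they have to be found in the camera images.
- tray: Fixed steel tray 280 x 340 x 8 mm under the heater; origin at the centre of its underside; x to the heater's back, y to its left, z up (heater's axes alike). White heater: 200 (x) x 250 (y) x 85 mm, centred 30 mm along +x from the tray's centre; top face 93 mm above the bench. Right bay (60 mm to -y): the stuck block. Left bay (60 mm to +y): capped tubes in a 22 mm high rim, with the lid.
- heater (a joint): How far the heater (about 2 kg) is lifted off its pins, m; 0 = standing on the tray. It can only move straight up. It weighs less than the pull needed to draw the block straight out (about 35 to 55 N), so a straight pull lifts the heater.
- well (a point): Centre of the mouth of the well, level with the heater's top face. The well is 83 mm (x) x 46 mm (y), 24 mm deep. Two sprung bars along x, 7 mm below the mouth at its +y and -y sides, press on the block's long faces (about 22 N each) and hold it by friction; it is free once its underside is above the bars.
- block: Stuck aluminium block 80 (x) x 40 (y) x 40 mm high, 0.4 kg, with an upright lug 30 (x) x 18 (y) x 45 mm high amid its top. Origin: centre of its underside; axes as the heater's. Seated, 24 mm deep in the well, 3 mm play to each wall in y, 1.5 mm in x. It rocks about x by 0.12 rad; with a slight upward bias each swing lifts one long side past its bar while the other stays, so swings walk it out.
- lug (a point): Point in the middle of the lug to grip, 64 mm above the block's underside; grip it across its 18 mm (along y).
- lid (a joint): Opening angle of the grey lid, rad: 0 = shut, starts between 0.5 and 1.0. Stiff hinge: it stays where it is left; some 2 N at its free edge moves it.
- lid_hinge (a point): Point on the lid's hinge line (along the heater's y), middle of the lid's width, at the far (+x) side of the left bay. The lid's underside passes through it.
- lid_edge (a point): Middle of the lid's free edge, on its outer (upper) face, 105 mm from the hinge; the lid is 100 mm wide, 6 mm thick, with a 40 mm wide tab sticking out 12 mm beyond this edge. Shut, its upper face is 121 mm above the bench.
- timer: Bystander: black timer 40 x 65 x 18 mm lying on the tray in front of the heater; origin at its underside.
- spare_block: Bystander: spare aluminium block 80 x 40 x 40 mm without a lug, on the bench to the right; origin at its underside.
- reagent: Bystander: closed jar, 60 mm diameter, 110 mm high, right side; origin at its underside.
- tip_box: Bystander: clear plastic box 120 x 85 x 55 mm, left side; origin at its underside.
- beaker: Bystander: glass beaker 70 mm diameter, 90 mm high, left side; origin at its underside.
- slide_box: Bystander: cardboard box 100 x 70 x 30 mm, right side; origin at its underside.
Things that resemble listed ones, but are neither listed nor needed, are in the scene too. Leave any black or green look-alike of the block alone.

How it is judged:
By the outcome, as a careful person would: the job done as asked, in the order asked, and still so for the second after the job is handed in, while the arm keeps its last pose, push and grip.
It also fails if it takes over 58 s, if anything falls off the work surface, if the arm or the gripper's body presses on something with over 40 N, if the wrist force passes 120 N, or if a joint passes its speed limit or range.

### The arm

A 6-joint arm with a two-finger parallel gripper is mounted at the origin on the work surface. World frame = base frame: x ahead of the robot, y to its left, z up, the work surface at z = 0. Lengths are in m, angles in rad, forces in N, time in s.
With the tool pointing down it reaches from about 0.275 to 0.725 m from the base axis. Payload 15.9 kg.
Tool frame: the origin (TCP) lies at the very end of the fingers, on their centre line; the grasp point (between the pads) lies 19 mm behind it; x points along the fingers, y is the direction in which the jaws open and shut, and the axes are right-handed (so a half turn about x gives the same grasp; the last joint's range is limited). The gripper opens to 85 mm and grips with 20 to 120 N. Pads are 22 mm wide; open, the fingers measure 114 mm over their backs; the gripper's body (76 mm by 85 mm) begins 54 mm behind the grasp point. The pads swing forward as they close: fully open they stand 13 mm farther back than shut.
Start: joints at [-1.332, 0.213, -0.034, 1.323, 0, 1.571], TCP at [0.118, -0.486, 0.231] pointing down, gripper open.
Joint ranges: [-2.98, 2.98], [-0.74, 1.72], [-1.14, 1.35], [-2.1, 2.04], [-1.57, 1.44], [-3.14, 3.14]. Speed limits (rad/s): [1.89, 1.89, 2.39, 2.57, 3.14, 3.14].

### API

Orientations are given as a unit quaternion [x, y, z, w].
In Python, from plant import arm gives the robot as it stands.
- The arm moves only by the shell command python3 -m jog 'ROWS' [OPENING]. ROWS is JSON, a list of rows, each a list of 6 numbers: the shift along the tool's x, y, z in mm, then the turn, a rotation vector about the tool's x, y, z in rad. In form: [[x, y, z, rx, ry, rz], ...]. A call has exactly 10 rows; each row shifts and turns the commanded pose from where the row before left it, along the tool's axes as they then stand; what a row does not reach is not made up. A row lasts 1/10 s, in which the tool goes at most 50 mm and 8.59 degrees, less where a joint would pass 70% of its speed; a pose out of reach is approached as far as the arm can. A call is refused whole if a number of a shift passes 50 or a number of a turn 0.15, either way. A call with a gripper value outside its range is refused whole. OPENING is the finger opening in mm, from 0 to 85.4, set as the call begins (- or left out, the last holds). The fingers move at their own pace and stop on an object; the grip force is fixed at half the most. Time passes only in rows, so rows that do not move let the fingers close, or fill a call up. It gives the time, the measured TCP pose, the force and the opening at its end, in the units of the state.
- arm.get_state(): the state, without advancing time (a new reading comes with each control period).
- arm.snapshot(name): name is "scene" or "top" or "wrist"; returns a dict with "pixels" (480x640x3 uint8, red, green, blue), "K" (3x3 intrinsics, pixels), "world_to_cam" (4x4, takes a point from world to camera coordinates). Camera axes: x right, y down, z forward; pixel columns grow to the right and rows downward; lengths in m; the calibration is good to about 2 mm. The wrist camera is an equidistant fisheye: a pixel r from the principal point sees the ray r / f radians off the axis. A picture is of the moment at which its call begins. There is no depth.
- arm.sign_off(): hands the job in, once; it reports no verdict.
The state is a dict: "t": time; "joint_pos": joint angles; "qvel": joint speeds; "tau": joint torques, N m; "tcp_pos": TCP position; "ee_rot": TCP orientation; "wrist_force": force on the tool from outside, world axes, zero at the start; "moment": the same for the moment, N m; "width": finger opening in m.
Only numpy, scipy, OpenCV 4.12 (cv2) and the standard library are available. Lean on these libraries where they do the work, as an engineer would, in place of code of your own. Each camera call takes 0.05 s, during which the arm holds its last target. There are 200 camera calls.

## Working session

There is one attempt and no reset: what is moved stays moved. The work goes in short steps, Python scripts to look and compute and a shell command to move; the robot and the scene stay as the last step left them, time stands still between calls to the robot, and variables do not carry over. Pictures are saved under pics/ and viewed, about 8 in all and at most 12, crops included, and the job is handed in when it is done.

```bash
mkdir -p pics; ls; python3 - <<'E'
from plant import arm
import cv2
for n in("scene","top"):
    s=arm.snapshot(n); cv2.imwrite(f"pics/{n}0.png",s["pixels"][:,:,::-1]); print(n,s["K"].tolist(),s["world_to_cam"].round(4).tolist())
print(arm.get_state())
E
```

```text
pics
scene [[585.3129705906462, 0.0, 327.25480157669506], [0.0, 585.3129705906462, 235.35686100455382], [0.0, 0.0, 1.0]] [[0.8179, 0.5753, 0.0085, -0.4223], [0.4111, -0.5741, -0.7081, -0.128], [-0.4025, 0.5826, -0.706, 1.9431], [0.0, 0.0, 0.0, 1.0]]
top [[487.2960064635629, 0.0, 320.13134725088304], [0.0, 487.2960064635629, 253.09755893692926], [0.0, 0.0, 1.0]] [[0.005, -1.0, 0.0072, 0.0024], [-0.9969, -0.0055, -0.0779, 0.5103], [0.0779, -0.0068, -0.9969, 1.2647], [0.0, 0.0, 0.0, 1.0]]
{'t': 0.1, 'joint_pos': array([-1.33200191e+00,  2.13327980e-01, -3.49625909e-02,  1.32349944e+00,
       -2.38331579e-05,  1.57078592e+00]), 'qvel': array([0.00091058, 0.00017956, 0.0020156 , 0.00042958, 0.00080698,
       0.00010831]), 'tau': array([ 7.30323954e-04, -6.87248325e+01,  4.87806523e+01,  1.21590559e-02,
       -2.46570704e-05, -2.00561607e-05]), 'tcp_pos': array([ 0.1181889 , -0.48552818,  0.23086853]), 'ee_rot': array([-0.70202188, -0.08457759,  0.7021223 , -0.08388196]), 'wrist_force': array([ 0.24034973,  0.00869343, -0.52192278]), 'moment': array([-0.05147129,  0.00243311,  0.00075201]), 'width': 0.08512785874982205}
```

View pics/scene0.png

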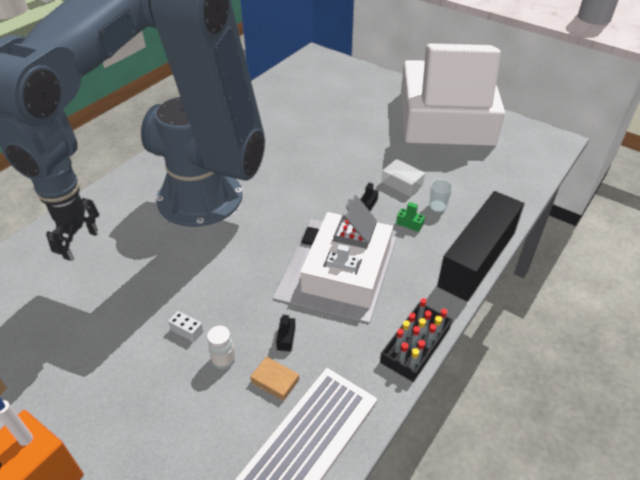

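View pics/top0.png

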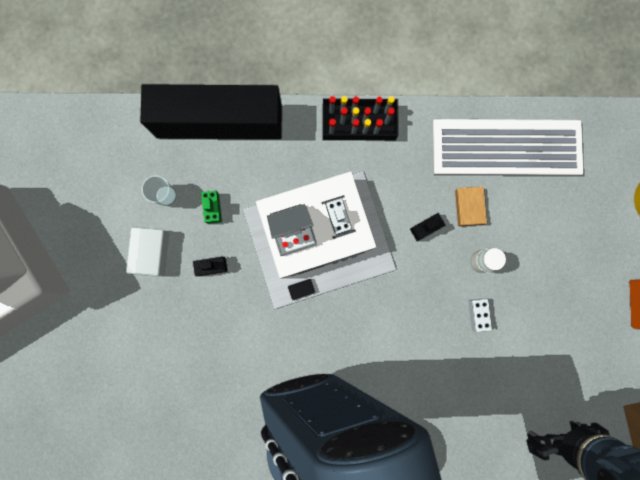

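The top view shows the heater around (316,225). Candidates for the block are:
- the aluminium block with a lug in the heater's right bay, at (338,216)
- a green look-alike at (210,207)
- black look-alikes at (210,266) and (428,227)
- the lug-less spare at (482,315)

The aluminium one in the right bay fits the description. The lid is at (292,218), with the tubes at (297,242).

```bash
cat > h.py <<'E'
import numpy as np, cv2
from plant import arm
def ray(s,uv):
    W=s["world_to_cam"];R=W[:3,:3];d=R.T@np.linalg.solve(s["K"],[*uv,1.]);return -R.T@W[:3,3],d
def onplane(s,uv,z):
    c,d=ray(s,uv);return c+d*(z-c[2])/d[2]
def proj(s,p):
    W=s["world_to_cam"];q=s["K"]@(W[:3,:3]@p+W[:3,3]);return q[:2]/q[2]
E
python3 - <<'E'
from h import *
s=arm.snapshot("top");im=s["pixels"]
roi=np.zeros(im.shape[:2],np.uint8);roi[165:285,250:382]=1
m=((im.min(2)>225)&(roi>0)).astype(np.uint8)
cs,_=cv2.findContours(m,0,2);c=max(cs,key=cv2.contourArea)
pts=np.array([onplane(s,p[0],.093)[:2] for p in c])
r=cv2.minAreaRect((pts*1000).astype(np.float32));print("rect",r);print(cv2.boxPoints(r))
a=cv2.resize(im[160:310,235:405],None,fx=4.4,fy=4,interpolation=2)
t=arm.snapshot("scene");b=cv2.resize(t["pixels"][190:320,270:400],None,fx=4.4,fy=4.4,interpolation=2)
cv2.imwrite("pics/crop1.png",cv2.resize(np.hstack([cv2.resize(a,(600,572)),b]),(800,390))[:,:,::-1])
E
```

```text
rect ((578.0877685546875, 18.646408081054688), (200.3480682373047, 251.0836639404297), 18.059921264648438)
[[ 443.9296    106.948044]
 [ 521.76843  -131.76544 ]
 [ 712.246     -69.65523 ]
 [ 634.4071    169.05826 ]]
```

View pics/crop1.png

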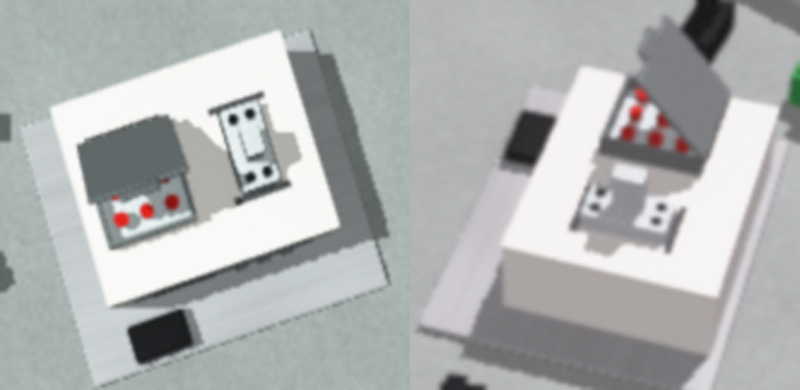

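The heater rectangle measures 200.3 x 251.1 mm, which matches, with a yaw of 18.06°. The crop confirms the silver block with its lug in the right bay, at crop (253,140). The lid's free edge is up, with the hinge at the back. Next I measure the lid and lug.

```bash
cat >> h.py <<'E'
th=np.radians(18.06);C=np.array([.578,.0186,0.]);e1=np.array([np.cos(th),np.sin(th),0]);e2=np.array([-e1[1],e1[0],0])
def toH(p): p=np.asarray(p)-C; return np.array([p@e1,p@e2,p[2]])
def frH(q): return C+q[0]*e1+q[1]*e2+np.array([0,0,q[2]])
E
python3 - <<'E'
from h import *
t=arm.snapshot("top");s=arm.snapshot("scene")
print("lug",toH(onplane(t,(340,213.8),.154)))
a=cv2.resize(t["pixels"][200:260,260:360],(800,480),interpolation=2)
a=a[:,:400]
b=cv2.resize(s["pixels"][190:250,335:385],(400,480),interpolation=2)
cv2.imwrite("pics/crop2.png",np.hstack([a,b])[:,:,::-1])
# predicted lid points for hinge x guesses
for hx in (.04,.05,.06):
  for an in (.5,.75,1.):
    o=[]
    for y in(.01,.11): 
      q=np.array([hx-.105*np.cos(an)+.006*np.sin(an),y,.115+.105*np.sin(an)+.006*np.cos(an)]);o+=[proj(t,frH(q))-[260,200],proj(s,frH(q))-[335,190]]
    print(hx,an,(np.array(o)*8).round().tolist())
E
```

```text
lug [-0.00345355 -0.06131903  0.154     ]
0.04 0.5 [[458.0, 324.0], [-9.0, 250.0], [131.0, 428.0], [71.0, 67.0]]
0.04 0.75 [[441.0, 261.0], [39.0, 216.0], [107.0, 367.0], [117.0, 33.0]]
0.04 1.0 [[418.0, 184.0], [100.0, 196.0], [80.0, 291.0], [176.0, 12.0]]
0.05 0.5 [[448.0, 291.0], [19.0, 256.0], [120.0, 395.0], [98.0, 73.0]]
0.05 0.75 [[430.0, 228.0], [67.0, 223.0], [97.0, 334.0], [144.0, 39.0]]
0.05 1.0 [[407.0, 151.0], [128.0, 202.0], [70.0, 258.0], [204.0, 17.0]]
0.06 0.5 [[437.0, 259.0], [47.0, 262.0], [110.0, 363.0], [124.0, 78.0]]
0.06 0.75 [[420.0, 195.0], [95.0, 229.0], [87.0, 301.0], [171.0, 45.0]]
0.06 1.0 [[397.0, 118.0], [157.0, 208.0], [59.0, 224.0], [231.0, 23.0]]
```

View pics/crop2.png

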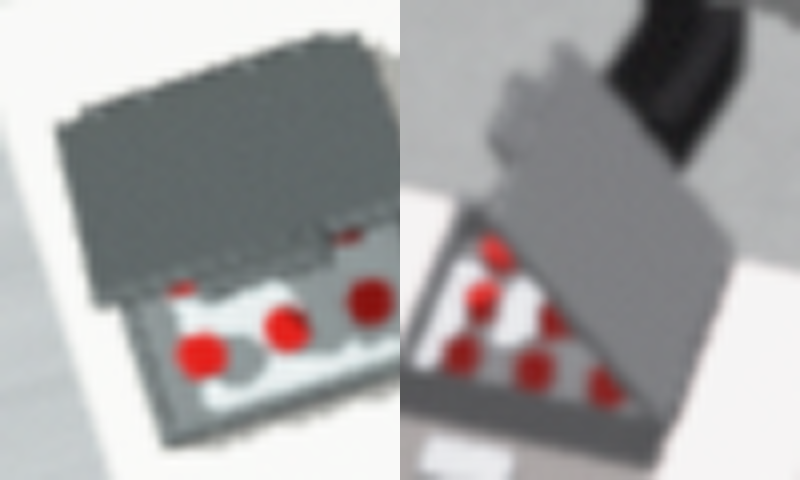

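Left crop (top): the lid's free-edge left corner is at (95,305). Right crop (scene): edge corners at about (85,195) and (165,45). This fits a hinge at heater x of about 57 mm and an angle of about 0.77 rad. I'll close the fingers and push down on the lid about 60 mm from the hinge.

```bash
cat >> h.py <<'E'
from scipy.spatial.transform import Rotation as Ro
def go(q):
    s=arm.get_state();R=Ro.from_quat(s["ee_rot"]);p=frH(q)
    best=None
    for sg in(1,-1):
        T=Ro.from_matrix(np.column_stack([[0,0,-1],sg*e2,np.cross([0,0,-1],sg*e2)]))
        r=(R.inv()*T).as_rotvec()
        if best is None or np.linalg.norm(r)<np.linalg.norm(best): best=r
    print("t",round(s["t"],2),"H",(toH(s["tcp_pos"])*1000).round(1),"tool dmm",(R.inv().apply(p-s["tcp_pos"])*1000).round(1),"rot",best.round(3),"F",s["wrist_force"].round(1),"w",round(s["width"]*1000,1),"j6",s["joint_pos"][5].round(2),"tooly.H",(R.apply([0,1,0])@e2).round(2))
E
python3 -c "
from h import *
go([-.003,.06,.24])"
```

```text
t 0.3 H [-593.4 -336.9  231.2] tool dmm [  -8.7 -440.9 -558.4] rot [-0.076  0.     0.   ] F [-0.1 -0.1  0.6] w 85.4 j6 1.57 tooly.H -1.0
```

```bash
python3 -m jog '[[-20,-10,-15,-0.076,0,0],[-10,-20,-30,0,0,0],[0,-20,-30,0,0,0],[0,-20,-30,0,0,0],[0,-20,-30,0,0,0],[0,-20,-30,0,0,0],[0,-20,-30,0,0,0],[0,-20,-30,0,0,0],[0,-20,-30,0,0,0],[0,-20,-30,0,0,0]]' 0; python3 -c "
from h import *
go([-.003,.06,.24])"
```

```text
t: 1.3
tcp_pos: [0.3321, -0.2165, 0.2614]
ee_rot: [0.698, 0.111, -0.698, 0.111]
wrist_force: [0.7, -1.2, 0.2]
width: 0.0001
t 1.3 H [-306.6 -147.3  261.4] tool dmm [  21.4 -207.4 -303.5] rot [-0. -0. -0.] F [ 0.7 -1.2  0.2] w 0.1 j6 2.25 tooly.H -1.0
```

```bash
python3 -m jog '[[0,-21,-31,0,0,0],[0,-21,-31,0,0,0],[0,-21,-31,0,0,0],[0,-21,-31,0,0,0],[0,-21,-31,0,0,0],[0,-21,-31,0,0,0],[0,-21,-31,0,0,0],[0,-21,-31,0,0,0],[0,-21,-31,0,0,0],[0,-16,-25,0,0,0]]'; python3 - <<'E'
from h import *
go([-.003,.06,.24])
w=arm.snapshot("wrist");cv2.imwrite("pics/w1.png",w["pixels"][:,:,::-1]);print(w["K"].tolist())
E
```

```text
t: 2.3
tcp_pos: [0.5579, 0.0731, 0.261]
ee_rot: [-0.698, -0.111, 0.698, -0.111]
wrist_force: [-0.8, -1.3, -0.1]
width: 0.0002
t 2.3 H [ -2.2  58.1 261. ] tool dmm [21.  -1.9  0.8] rot [0. 0. 0.] F [-0.8 -1.3 -0.1] w 0.2 j6 2.96 tooly.H -1.0
[[371.64829954431775, 0.0, 316.73439101615605], [0.0, 371.64829954431775, 241.84810922466548], [0.0, 0.0, 1.0]]
```

View pics/w1.png

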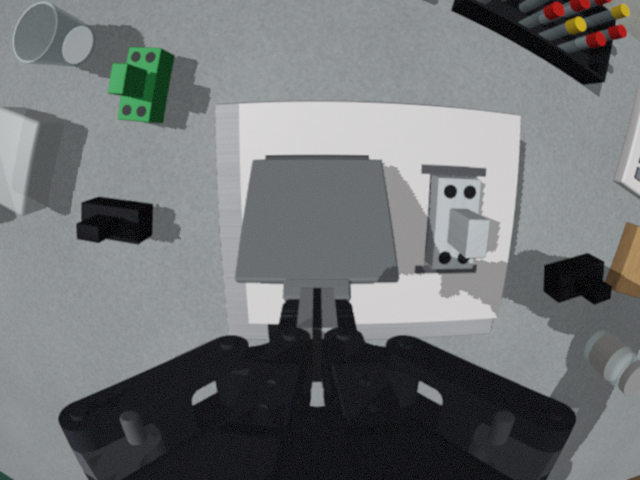

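The wrist view shows the lid with its free edge at row ~281 (columns 237 to 397) and its back edge at row ~160. The lug top is around (469,233). I'll cast these through the fisheye model.

```bash
cat >> h.py <<'E'
def wray(w,uv):
    K=w["K"];W=w["world_to_cam"];R=W[:3,:3]
    d=np.array([(uv[0]-K[0,2])/K[0,0],(uv[1]-K[1,2])/K[1,1]]);a=np.hypot(*d)
    return -R.T@W[:3,3],R.T@np.r_[d/a*np.sin(a),np.cos(a)]
def won(w,uv,z):
    c,d=wray(w,uv);return c+d*(z-c[2])/d[2]
E
python3 - <<'E'
from h import *
w=arm.snapshot("wrist")
print("cam",toH(wray(w,(300,200))[0]))
f=lambda uv,z:(toH(won(w,uv,z))*1000).round(1)
for z in(.17,.18,.19,.2): print(z,f((237,281),z),f((397,281),z))
print("hinge",f((252,160),.118),f((381,160),.118))
print("lugtop",[f(p,.154) for p in((449,209),(484,213),(487,257),(453,254))])
print("heater",[f(p,.093) for p in((239,104),(520,116),(495,318))])
print("well slot",[f(p,.093) for p in((423,168),(485,172),(417,270),(476,270))])
E
```

```text
cam [0.07009579 0.05945289 0.40276034]
0.17 [-24.1 114.1 170. ] [-24.    4.5 170. ]
0.18 [-20.1 111.7 180. ] [-19.9   6.9 180. ]
0.19 [-16.  109.4 190. ] [-15.9   9.2 190. ]
0.2 [-12. 107. 200.] [-11.8  11.6 200. ]
hinge [ 54.4 109.4 118. ] [ 54.5  10.2 118. ]
lugtop [array([ 23.7, -34.4, 154. ]), array([ 21.4, -62.7, 154. ]), array([-12.5, -69.7, 154. ]), array([ -9.8, -40.8, 154. ])]
heater [array([100.7, 124.2,  93. ]), array([ 101. , -124.8,   93. ]), array([ -98.5, -122.4,   93. ])]
well slot [array([ 47.6, -31. ,  93. ]), array([ 46.9, -90.3,  93. ]), array([-44.6, -31.8,  93. ]), array([-45.6, -91.4,  93. ])]
```

The measured lid angle is about 0.78 rad with the hinge at x=55 mm, so I push down at x≈0. The well centre is at about (1,-61) mm.

```bash
python3 -m jog '[[20,0,-4,0,0,0],[20,0,0,0,0,0],[15,0,0,0,0,0],[10,0,0,0,0,0],[10,0,0,0,0,0],[10,0,0,0,0,0],[10,0,0,0,0,0],[10,0,0,0,0,0],[10,0,0,0,0,0],[10,0,0,0,0,0]]'; python3 -m jog '[[5,0,0,0,0,0],[4,0,0,0,0,0],[3,0,0,0,0,0],[2,0,0,0,0,0],[0.5,0,0,0,0,0],[0,0,0,0,0,0],[0,0,0,0,0,0],[0,0,0,0,0,0],[0,0,0,0,0,0],[0,0,0,0,0,0]]';  python3 -c "
from h import *
go([-.0,.06,.122])"
```

```text
t: 3.4
tcp_pos: [0.5608, 0.0725, 0.1355]
ee_rot: [-0.698, -0.111, 0.698, -0.111]
wrist_force: [-0.7, 0.0, 3.0]
width: 0.0001
t: 4.4
tcp_pos: [0.5609, 0.0725, 0.1219]
ee_rot: [0.698, 0.111, -0.698, 0.111]
wrist_force: [-0.1, -0.3, 0.3]
width: -0.0001
t 4.4 H [  0.4  56.6 121.9] tool dmm [-0.1 -3.4  0.4] rot [-0. -0.  0.] F [-0.1 -0.3  0.3] w -0.1 j6 2.96 tooly.H -1.0
```

```bash
python3 -m jog '[[0.5,0,0,0,0,0],[0.5,0,0,0,0,0],[0,0,0,0,0,0],[0.3,0,0,0,0,0],[0.3,0,0,0,0,0],[0,0,0,0,0,0],[0,0,0,0,0,0],[0,0,0,0,0,0],[0,0,0,0,0,0],[0,0,0,0,0,0]]';  python3 -c "
from h import *
go([-.0,.06,.122])"
```

```text
t: 5.4
tcp_pos: [0.5609, 0.0725, 0.1209]
ee_rot: [0.699, 0.111, -0.698, 0.111]
wrist_force: [-6.1, -0.2, 12.4]
width: 0.0003
t 5.4 H [  0.5  56.5 120.9] tool dmm [-1.1 -3.5  0.5] rot [-0.    -0.001 -0.   ] F [-6.1 -0.2 12.4] w 0.3 j6 2.96 tooly.H -1.0
```

The lid meets a firm stop at 120.9 mm (12 N), so it is shut. I'll raise and go above the lug.

```bash
python3 -m jog '[[-5,0,0,0,0,0],[-25,0,0,0,0,0],[-30,0,0,0,0,0],[-30,5,0,0,0,0],[0,30,0,0,0,0],[0,35,0,0,0,0],[0,30,0,0,0,0],[0,17,0,0,0,0],[0,0,0,0,0,0],[0,0,0,0,0,0]]' 60; python3 - <<'E'
from h import *
go([0,-.061,.114])
w=arm.snapshot("wrist");cv2.imwrite("pics/w2.png",w["pixels"][:,:,::-1])
E
```

```text
t: 6.4
tcp_pos: [0.597, -0.0384, 0.2101]
ee_rot: [-0.698, -0.111, 0.698, -0.111]
wrist_force: [0.3, 0.3, -0.0]
width: 0.06
t 6.4 H [  0.4 -60.1 210.1] tool dmm [96.1  1.   0.3] rot [-0.001  0.     0.   ] F [ 0.3  0.3 -0. ] w 60.0 j6 2.76 tooly.H -1.0
```

View pics/w2.png

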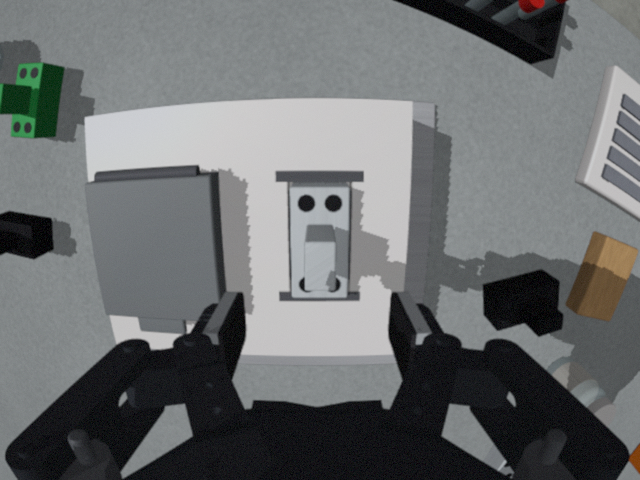

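The lid is shut (87–218, 170–318). The lug top is at (304–336, 241–290), centred between the fingers. I'll check its position by ray.

```bash
python3 - <<'E'
from h import *
w=arm.snapshot("wrist")
f=lambda uv,z:(toH(won(w,uv,z))*1000).round(1)
print([f(p,.154) for p in((305,241),(336,241),(336,290),(304,290))])
print("blocktop",[f(p,.109) for p in((290,184),(352,184),(349,298),(290,298))])
print("lid",[f(p,.121) for p in((88,183),(218,175),(226,305),(106,318))])
E
```

```text
[array([ 14.3, -53.6, 154. ]), array([ 14.3, -70.8, 154. ]), array([-15.3, -71.3, 154. ]), array([-15.3, -52.7, 154. ])]
blocktop [array([ 40.6, -42.5, 109. ]), array([ 40.7, -83.4, 109. ]), array([-41.1, -83.3, 109. ]), array([-41. , -40.9, 109. ])]
lid [array([ 48.2, 103.4, 121. ]), array([ 48.7,   2.8, 121. ]), array([-41.8,   3.7, 121. ]), array([-58.3, 107. , 121. ])]
```

```bash
python3 -m jog '[[15,1,0,0,0,0],[20,0,0,0,0,0],[20,0,0,0,0,0],[20,0,0,0,0,0],[11,0,0,0,0,0],[5,0,0,0,0,0],[3,0,0,0,0,0],[0,0,0,0,0,0],[0,0,0,0,0,0],[0,0,0,0,0,0]]';  python3 -c "
from h import *
go([-.0,-.061,.115])"
```

```text
t: 7.5
tcp_pos: [0.5978, -0.0397, 0.1168]
ee_rot: [0.699, 0.111, -0.698, 0.111]
wrist_force: [0.9, -0.7, -0.1]
width: 0.0603
t 7.5 H [  0.7 -61.6 116.8] tool dmm [ 1.8 -0.6  0.7] rot [-0.    -0.001 -0.   ] F [ 0.9 -0.7 -0.1] w 60.3 j6 2.76 tooly.H -1.0
```

```bash
python3 -m jog '[[2,0.4,0,0,0,0],[0,0,0,0,0,0],[0,0,0,0,0,0],[0,0,0,0,0,0],[0,0,0,0,0,0],[0,0,0,0,0,0],[0,0,0,0,0,0],[0,0,0,0,0,0],[0,0,0,0,0,0],[0,0,0,0,0,0]]' 0;  python3 -c "
from h import *
go([-.0,-.061,.115]);print(arm.get_state()['moment'])"
```

```text
t: 8.5
tcp_pos: [0.5975, -0.0401, 0.1143]
ee_rot: [0.698, 0.111, -0.698, 0.111]
wrist_force: [-2.3, 0.5, 5.9]
width: 0.0176
t 8.5 H [  0.3 -61.8 114.3] tool dmm [-0.7 -0.8  0.3] rot [-0. -0. -0.] F [-2.3  0.5  5.9] w 17.6 j6 2.76 tooly.H -1.0
[-0.0545325   0.56208945  0.03838608]
```

I have the lug (17.6 mm wide). First gentle swing, while watching the forces.

```bash
cat >> h.py <<'E'
def st():
    s=arm.get_state();R=Ro.from_quat(s["ee_rot"]);y=R.apply([0,1,0]);y=-y if y@e2<0 else y
    phi=np.arctan2(y[2],y@e2);tip=toH(s["tcp_pos"]);x=R.apply([1,0,0])
    b=toH(s["tcp_pos"]+.045*x)*1000  # block underside centre (TCP 45 mm above)
    F=s["wrist_force"];M=s["moment"]
    print("t",round(s["t"],2),"phi",phi.round(3),"tcpH",(tip*1000).round(1),"under",b.round(1),"FH",np.round([F@e1,F@e2,F[2]],1),"MH",np.round([M@e1,M@e2,M[2]],2),"w",round(s["width"]*1000,1))
E
python3 -m jog '[[-0.3,0.7,0,0,0,-0.02],[-0.3,0.7,0,0,0,-0.02],[-0.3,0.7,0,0,0,-0.02],[-0.3,0.7,0,0,0,-0.02],[-0.3,0.7,0,0,0,-0.02],[0,0,0,0,0,0],[0,0,0,0,0,0],[0,0,0,0,0,0],[0,0,0,0,0,0],[0,0,0,0,0,0]]' >/dev/null;  python3 -c "
from h import *
st()"
```

```text
t 9.5 phi 0.1 tcpH [  0.4 -66.  115.9] under [  0.5 -61.5  71.1] FH [-3.6 -1.2  8.3] MH [-0.59  0.82  0.11] w 17.4
```

```bash
python3 -m jog '[[-1,-1.4,0,0,0,0.04],[-1,-1.4,0,0,0,0.04],[-1,-1.4,0,0,0,0.04],[-1,-1.4,0,0,0,0.04],[-1,-1.4,0,0,0,0.04],[0,0,0,0,0,0],[0,0,0,0,0,0],[0,0,0,0,0,0],[0,0,0,0,0,0],[0,0,0,0,0,0]]' >/dev/null;  python3 -c "
from h import *
st()"
```

```text
t 10.5 phi -0.097 tcpH [ 1.000e-01 -5.850e+01  1.197e+02] under [  0.  -62.9  74.9] FH [  6.5  -0.3 -20.1] MH [ 0.54 -1.3   0.12] w 17.4
```

```bash
python3 -m jog '[[0.5,1.4,0,0,0,-0.04],[-0.3,1.4,0,0,0,-0.04],[-0.5,1.4,0,0,0,-0.04],[-0.5,1.4,0,0,0,-0.04],[-0.5,1.4,0,0,0,-0.04],[0,0,0,0,0,0],[0,0,0,0,0,0],[0,0,0,0,0,0]
,[0,0,0,0,0,0],[0,0,0,0,0,0]]' >/dev/null;  python3 -c "
from h import *
st()
w=arm.snapshot('wrist');cv2.imwrite('pics/w3.png',w['pixels'][:,:,::-1])"
```

```text
t 11.5 phi 0.099 tcpH [  0.4 -65.4 122.5] under [  0.4 -61.   77.7] FH [-2.7 -1.   5.1] MH [0.09 0.72 0.02] w 17.4
```

View pics/w3.png

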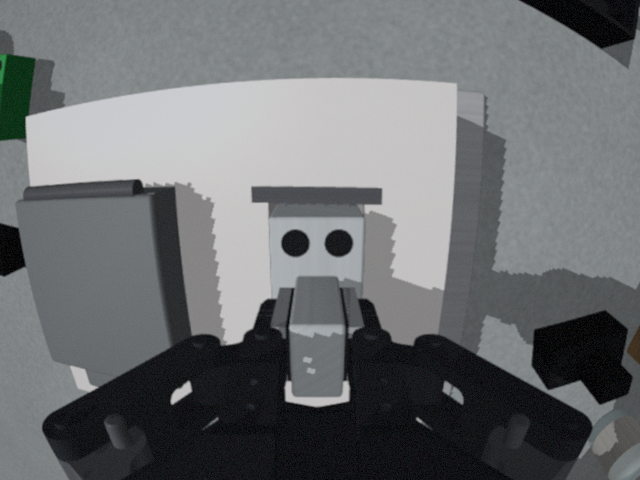

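The picture shows the block raised in its well, with its back face visible at rows 200–215. The lid is still shut and the heater's back corners are at (26,115) and (458,82). Continuing with a smaller bias.

```bash
python3 - <<'E'
from h import *
w=arm.snapshot("wrist")
for z in (.093,.098): print([(toH(won(w,p,z))*1000).round(1) for p in((26,115),(458,82))])
E
python3 -m jog '[[-0.4,-1.4,0,0,0,0.04],[-0.7,-1.4,0,0,0,0.04],[-0.7,-1.4,0,0,0,0.04],[-0.7,-1.4,0,0,0,0.04],[-0.7,-1.4,0,0,0,0.04],[0,0,0,0,0,0],[0,0,0,0,0,0],[0,0,0,0,0,0],[0,0,0,0,0,0],[0,0,0,0,0,0]]' >/dev/null;  python3 -c "
from h import *
st()"
```

```text
[array([ 99.7, 121.9,  93. ]), array([  99.4, -128.2,   93. ])]
[array([ 98.8, 116. ,  98. ]), array([  98.6, -126.8,   98. ])]
t 12.6 phi -0.099 tcpH [  0.3 -58.7 125.2] under [  0.3 -63.2  80.4] FH [ 1.2  2.5 -8.2] MH [ 0.78 -0.26  0.03] w 17.4
```

The heater measures 250.1 mm wide at z=93 mm, so it is still seated. Carrying on.

```bash
python3 -m jog '[[0,1.4,0,0,0,-0.04],[-0.6,1.4,0,0,0,-0.04],[-0.7,1.4,0,0,0,-0.04],[-0.7,1.4,0,0,0,-0.04],[-0.7,1.4,0,0,0,-0.04],[0,0,0,0,0,0],[0,0,0,0,0,0],[0,0,0,0,0,0],[0,0,0,0,0,0],[0,0,0,0,0,0]]' >/dev/null;  python3 -c "
from h import *
st()"
python3 -m jog '[[-0.4,-1.4,0,0,0,0.04],[-0.7,-1.4,0,0,0,0.04],[-0.7,-1.4,0,0,0,0.04],[-0.7,-1.4,0,0,0,0.04],[-0.7,-1.4,0,0,0,0.04],[0,0,0,0,0,0],[0,0,0,0,0,0],[0,0,0,0,0,0],[0,0,0,0,0,0],[0,0,0,0,0,0]]' >/dev/null;  python3 -c "
from h import *
st()"
```

```text
t 13.6 phi 0.099 tcpH [  0.4 -65.5 128.6] under [  0.4 -61.1  83.8] FH [-3.7 -2.2  4. ] MH [-0.06  0.61  0.03] w 17.1
t 14.6 phi -0.1 tcpH [  0.4 -58.9 131.7] under [  0.5 -63.3  86.9] FH [-1.9  2.6  3.2] MH [0.18 0.35 0.  ] w 17.5
```

```bash
python3 -m jog '[[0,1.4,0,0,0,-0.04],[-0.5,1.4,0,0,0,-0.04],[-0.7,1.4,0,0,0,-0.04],[-0.7,1.4,0,0,0,-0.04],[-0.7,1.4,0,0,0,-0.04],[0,0,0,0,0,0],[0,0,0,0,0,0],[0,0,0,0,0,0],[0,0,0,0,0,0],[0,0,0,0,0,0]]' >/dev/null;  python3 -c "
from h import *
st()"
python3 -m jog '[[-0.4,-1.4,0,0,0,0.04],[-0.6,-1.4,0,0,0,0.04],[-0.6,-1.4,0,0,0,0.04],[-0.6,-1.4,0,0,0,0.04],[-0.6,-1.4,0,0,0,0.04],[0,0,0,0,0,0],[0,0,0,0,0,0],[0,0,0,0,0,0],[0,0,0,0,0,0],[0,0,0,0,0,0]]' >/dev/null;  python3 -c "
from h import *
st()
w=arm.snapshot('wrist');cv2.imwrite('pics/w4.png',w['pixels'][:,:,::-1])"
```

```text
t 15.6 phi 0.103 tcpH [  0.7 -64.4 135.6] under [  0.8 -59.8  90.9] FH [-4.  12.9 19.1] MH [3.28 1.29 0.02] w 17.4
t 16.6 phi -0.099 tcpH [  0.3 -59.  137.1] under [  0.3 -63.4  92.3] FH [ 0.6 -0.4 -3.3] MH [ 0.01 -0.15 -0.05] w 17.0
```

View pics/w4.png

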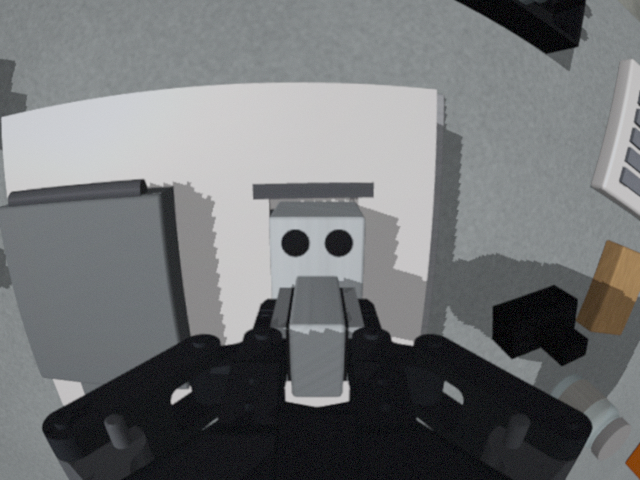

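Force is -3.3 N and the moment is nearly 0, so only the block's weight is hanging: it is free, with its underside near the bars or mouth. I'll straighten it while rising slowly.

```bash
python3 -m jog '[[-1,0.7,0,0,0,-0.02],[-1,0.7,0,0,0,-0.02],[-1,0.7,0,0,0,-0.02],[-1,0.7,0,0,0,-0.02],[-1,0.6,0,0,0,-0.02],[0,0,0,0,0,0],[0,0,0,0,0,0],[0,0,0,0,0,0],[0,0,0,0,0,0],[0,0,0,0,0,0]]' >/dev/null;  python3 -c "
from h import *
st()"
```

```text
t 17.65 phi -0.0 tcpH [  0.4 -61.6 142.5] under [  0.4 -61.6  97.5] FH [-0.6 -0.7 -4.4] MH [-0.02  0.05 -0.03] w 17.1
```

```bash
python3 -m jog '[[-2,0,0,0,0,0],[-3,0,0,0,0,0],[-3,0,0,0,0,0],[-3,0,0,0,0,0],[-2.5,0,0,0,0,0],[-1,0,0,0,0,0],[-0.5,0,0,0,0,0],[0,0,0,0,0,0],[0,0,0,0,0,0],[0,0,0,0,0,0]]' >/dev/null;  python3 - <<'E'
from h import *
st()
s=arm.snapshot("scene");w=arm.snapshot("wrist")
a=cv2.resize(s["pixels"][190:310,280:400],(560,560),interpolation=2)
def d(q):
    u=(proj(s,frH(np.array(q)))-[280,190])*560/120; cv2.circle(a,tuple(int(v) for v in u),3,(255,0,255),-1)
for x in(-.04,.04): d([x,-.082,.113]);d([x,-.082,.153])
d([-.1,-.125,.093]);d([.1,-.125,.093]);d([-.1,.125,.093])
b=cv2.resize(w["pixels"],(240,180));b=np.vstack([b,np.zeros((380,240,3),np.uint8)])
cv2.imwrite("pics/f1.png",np.hstack([a,b])[:,:,::-1])
E
```

```text
t 18.65 phi 0.0 tcpH [  0.3 -61.8 157.4] under [  0.3 -61.8 112.4] FH [ 0.6  0.2 -4. ] MH [ 0.01  0.04 -0.  ] w 17.7
```

View pics/f1.png

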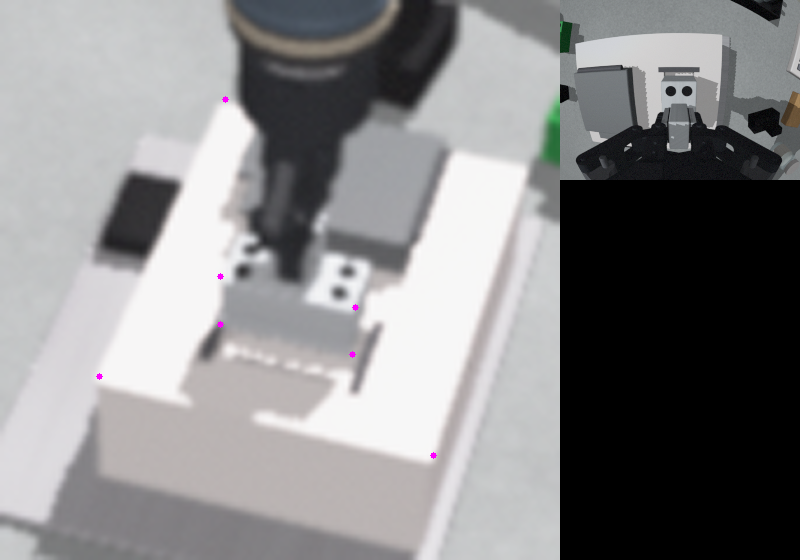

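The block hangs upright above the open well and the lid is shut. The heater's corners match within about 1 px. I'll check for slip in the grip using the wrist view, since the block's back edge should be 40 mm wide at its true height.

```bash
python3 - <<'E'
from h import *
w=arm.snapshot("wrist");im=w["pixels"].astype(int)
print("rows at u=316",[(v,int(im[v,316].mean())) for v in range(180,235,3)])
print("cols at v=260",[(u,int(im[262,u].mean())) for u in list(range(258,280,2))+list(range(352,376,2))])
for z in(.143,.148,.153,.158): print(z,[(toH(won(w,p,z))*1000).round(1)[:2] for p in((270,216),(364,216))])
st()
E
```

```text
rows at u=316 [(180, 85), (183, 82), (186, 84), (189, 84), (192, 109), (195, 141), (198, 202), (201, 163), (204, 107), (207, 107), (210, 109), (213, 108), (216, 125), (219, 179), (222, 186), (225, 183), (228, 185), (231, 183), (234, 183)]
cols at v=260 [(258, 202), (260, 202), (262, 203), (264, 202), (266, 203), (268, 202), (270, 180), (272, 186), (274, 187), (276, 187), (278, 186), (352, 180), (354, 181), (356, 181), (358, 180), (360, 180), (362, 147), (364, 130), (366, 140), (368, 139), (370, 141), (372, 141), (374, 139)]
0.143 [array([ 37.2, -42. ]), array([ 37.2, -82.8])]
0.148 [array([ 38.3, -42.7]), array([ 38.3, -82.1])]
0.153 [array([ 39.3, -43.3]), array([ 39.3, -81.5])]
0.158 [array([ 40.4, -43.9]), array([ 40.4, -80.8])]
t 18.8 phi 0.0 tcpH [  0.3 -61.8 157.4] under [  0.3 -61.8 112.4] FH [-0.  -1.  -4.4] MH [-0.03 -0.02 -0.01] w 17.1
```

The block's top is at about 148–153 mm, so the underside is 15–20 mm above the mouth. I'll raise it 2 mm, settle, check and hand in.

```bash
python3 -m jog '[[-1,0,0,0,0,0],[-1,0,0,0,0,0],[0,0,0,0,0,0],[0,0,0,0,0,0],[0,0,0,0,0,0],[0,0,0,0,0,0],[0,0,0,0,0,0],[0,0,0,0,0,0],[0,0,0,0,0,0],[0,0,0,0,0,0]]' >/dev/null;  python3 - <<'E'
from h import *
st();print(abs(arm.get_state()["qvel"]).max())
arm.sign_off()
E
```

```text
t 19.8 phi -0.0 tcpH [  0.4 -61.8 159.5] under [  0.4 -61.8 114.5] FH [-0.2 -0.5 -3.4] MH [-0.06 -0.03 -0.05] w 17.4
0.0017877268564091258
the job is handed in; nothing more can be done
```

I shut the lid, rocked the block free in seven swings of about ±0.1 rad, and handed the job in at about 19.8 s with the block held upright and still above its well.

**Lid:** It went down to a firm stop at 120.9 mm with 12 N on it. It looked shut in every later picture.

**Block:** The last reading showed 0 tilt, about 3–4 N hanging (the block's own weight), almost no moment and no motion.
- **Height:** By arm position, the underside was 21.5 mm above the well. The wrist camera put it about 2 to 5 mm lower. That would make the clearance roughly 17–22 mm.

**Heater:**
- **Lifting:** Its edges measured 250 mm wide at normal height early in the rocking, so it was still on its pins then.
- **Largest upward pull:** This was about 20 N, on the second swing. That is close to the heater's weight, but under heater and block together (about 23.5 N).
- **Final view:** The heater's predicted corners matched the last scene picture to about 1–2 pixels. That picture is not sharp enough to rule out a lift of a millimetre or two.

**Contact:** One swing near the end showed a brief 19 N upward and 13 N sideways, with the block pressing on the well's edge. It cleared on the next swing.

**Other items:** I saw nothing else on the bench touched, but I did not check each item separately.

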